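# Make up the planting kit and the glass-cleaning kit

## Robot

A 6-joint arm with a two-finger parallel gripper is mounted at the origin on the work surface. World frame = base frame: x ahead of the robot, y to its left, z up, the work surface at z = 0. Lengths are in m, angles in rad, forces in N, time in s.
With the tool pointing down it reaches from about 0.275 to 0.825 m from the base axis. Payload 4.9 kg.
Tool frame: the origin (TCP) lies midway between the tips of the shut fingers; the grasp point (between the pads) lies 19 mm behind it (grip_point_offset is the distance from the TCP to the grasp point, in m); z points along the fingers, x is the direction in which the jaws open and shut, and the axes are right-handed (so a half turn about z gives the same grasp; the last joint's range is limited). The gripper opens to 85 mm and grips with 20 to 120 N. Pads are 22 mm wide; open, the fingers measure 114 mm over their backs; the gripper's body (76 mm by 85 mm) begins 54 mm behind the grasp point. The pads swing forward as they close: fully open they stand 13 mm farther back than shut.
Start: joints at [1.013, 0.326, -0.193, 1.052, 0, 1.437], TCP at [0.226, 0.501, 0.231] pointing down, gripper open.
Joint ranges: [-2.65, 2.65], [-0.97, 1.79], [-1.3, 1.35], [-1.93, 2.1], [-1.47, 1.37], [-3.14, 3.14]. Speed limits (rad/s): [2.57, 2.57, 3.14, 3.14, 3.14, 3.14].

## Interface

Orientations are given as a rotation vector (axis times angle).
In Python, from cell import * gives the robot as it stands. Calls block until the motion is done:
- movep(position, orientation): joint-space move of the TCP to a pose.
- move_l(position, velocity=0.15, rot=None, until_force=None): straight line of the TCP; rot=None keeps the orientation; velocity is the mean speed in m/s. With until_force (N) it stops when the force on the tool has changed by that much, and returns True; else False.
- set_joints(angles): joint-space move.
- let_go() and grab(newtons=None): open the fingers fully, or close them until they stop; newtons is the grip in N (None keeps the last).
- sleep(seconds).
- ik(position, orientation): joint angles nearest the present ones, or None.
- get_state(): the state.
- grab_frame(name): name is "side" or "top" or "wrist"; returns a dict with "img" (384x512x3 uint8, red, green, blue), "fx", "fy", "cx", "cy" (pixels), "cam_to_world" (4x4, takes a point from camera to world coordinates); the wrist camera has in their place "T_tool_cam" (4x4, takes a point from camera to tool coordinates, whose origin is the TCP and whose axes are the tool frame's). Camera axes: x right, y down, z forward; pixel columns grow to the right and rows downward; lengths in m; the calibration is good to about 2 mm. A picture is of the moment at which its call begins: read the wrist's pose just before it. There is no depth.
A pose or a line that the arm cannot do raises MotionError and nothing moves.
- sign_off(): hands the job in, once; it reports no verdict.
Trained networks look in the newest picture that a camera, given by its name, has taken for a name from the list of things; names that differ only in an ending like _2 or _b are one class to them, and where a whole thing is asked for, a point or a joint stands for the part that bears it (a point fixed in the world has none). Each returns a list of dicts, best first, with "score" (0 to 1); they miss things now and then, are a little off and sometimes report something else, mostly with a low value. They report only what shows in the picture. A call takes as long as a camera call. They do not tell look-alikes from the thing itself.
- spot_in(camera, name): "centre" ([column, row] in pixels, amid what is visible of it).
- silhouettes(camera, name): "mask" (384x512 bool, what is visible of it) and "centre" ([column, row] in pixels, amid what is visible of it).
- tip_of(camera, name): "centre" ([column, row] in pixels: a listed point, or the origin of a listed thing).
The state is a dict: "clock": time; "q": joint angles; "joint_velocities": joint speeds; "tau": joint torques, N m; "position": TCP position; "eef_rot": TCP orientation; "contact_force": force on the tool from outside, world axes, zero at the start; "wrist_torque": the same for the moment, N m; "finger_gap": opening from 0.0 (shut) to 1.0 (fully open).
Only numpy, scipy, OpenCV 4.12 (cv2) and the standard library are available. Lean on these libraries where they do the work, as an engineer would, in place of code of your own. Each camera call takes 0.05 s, during which the arm holds its last target.

## Task

Make up two aquarium service kits from the white stock tray: in the bin with the blue rim, lay the steel tweezer flat and lengthways in the long compartment and stand the amber dropper bottle upright in the small empty pocket; in the bin with the yellow rim, pack the green algae scraper and the clear dropper bottle in the same way. Leave everything else where it is.

Things in the scene. Friction and masses are not known exactly. Their poses are not given: they have to be found in the camera images.
- tweezer_mid (a point): Stainless steel tweezer lying on its side, 165 mm long, 10 mm high, 16 mm wide at the middle, where the legs run parallel for 18 mm either way; rigid, 35 g. This point is at its middle, half-way up (5 mm above its underside); x points along it to the tips, z up. Starts in the white stock tray (388 x 220 mm, walls 40 mm high, floor 3 mm thick) on the work surface.
- scraper_mid (a point): Green algae scraper lying flat, 170 mm long, 60 g: handle 22 mm wide, 16 mm high; head at the +x end 58 mm wide, 10 mm high, with a steel blade. This point is at mid-length, in the handle, half-way up (8 mm above its underside), at its balance; x points along it to the head, z up. Starts in the white stock tray (388 x 220 mm, walls 40 mm high, floor 3 mm thick) on the work surface.
- clear_bottle_mid (a point): Clear plastic dropper bottle with a black cap, standing, 80 mm tall: round body 30 mm across up to 52 mm, then a cap 19 mm across narrowing to a tip. 45 g. This point is on its axis, half-way up (40 mm above its foot); z points up. Starts in the white stock tray (388 x 220 mm, walls 40 mm high, floor 3 mm thick) on the work surface.
- amber_bottle_mid (a point): Amber (brown) dropper bottle with a white cap, standing, 80 mm tall: round body 30 mm across up to 52 mm, then a cap 19 mm across narrowing to a tip. 45 g. This point is on its axis, half-way up (40 mm above its foot); z points up. Starts in the white stock tray (388 x 220 mm, walls 40 mm high, floor 3 mm thick) on the work surface.
- planting_bin: White kit bin with a blue rim, for the planting kit, fixed, 208 x 152 mm outside, walls 4 mm thick, 40 mm high. Origin: centre of its underside, on the work surface; x along its length, z up; its floor is at z 3 mm. Long compartment 200 x 80 mm inside, centre x 0, y -32. Small empty pocket 80 (x) x 60 (y) mm inside, centre x -60, y +42. Other pocket 117 x 60, centre x +42, y +42, holds the tab jar.
- cleaning_bin: White kit bin with a yellow rim, for the glass-cleaning kit, fixed, 208 x 152 mm outside, walls 4 mm thick, 40 mm high. Origin: centre of its underside, on the work surface; x along its length, z up; its floor is at z 3 mm. Long compartment 200 x 80 mm inside, centre x 0, y -32. Small empty pocket 80 (x) x 60 (y) mm inside, centre x -60, y +42. Other pocket 117 x 60, centre x +42, y +42, holds the blade case.
- vial_mid (a point): Bystander: clear test vial with a red cap, standing, 26 mm across, 58 mm tall; this point is on its axis half-way up (29 mm). Starts in the white stock tray (388 x 220 mm, walls 40 mm high, floor 3 mm thick) on the work surface.
- suction_cup: Bystander: black rubber suction cup, 40 mm across, 27 mm high, origin at the centre of its underside. Starts in the white stock tray (388 x 220 mm, walls 40 mm high, floor 3 mm thick) on the work surface.
- tab_jar: Bystander: low white jar with an orange lid, 47 mm across, 34 mm high, origin at the centre of its underside; it stands in the longer pocket of the blue-rimmed bin.
- blade_case: Bystander: flat grey case, 70 x 36 x 14 mm, origin at the centre of its underside; it lies in the longer pocket of the yellow-rimmed bin.
Things that resemble listed ones, but are neither listed nor needed, are in the scene too. What is shaped like the part that bears clear_bottle_mid but purple is not meant. Leave any purple look-alike of the part that bears amber_bottle_mid alone.

How it is judged:
By the outcome, as a careful person would: the job done as asked, in the order asked, and still so for the second after the job is handed in, with the robot touching nothing.
It also fails if it takes over 99 s, if anything falls off the work surface, if the arm or the gripper's body presses on something with over 40 N, if the wrist force passes 120 N, or if a joint passes its speed limit or range.

## Working session

There is one attempt and no reset: what is moved stays moved. The work goes in short steps, each a Python script; the robot and the scene stay as the last script left them, time stands still between calls to the robot, and variables do not carry over. Pictures are saved under pics/ and viewed, and the job is handed in when it is done.

```bash
mkdir -p pics; ls; python3 - <<'E'
from cell import *
import cv2
for n in ["side","top","wrist"]:
    f=grab_frame(n); cv2.imwrite(f"pics/a_{n}.png",cv2.resize(f["img"][:,:,::-1],(768,576),interpolation=cv2.INTER_CUBIC))
    print(n,f["fx"],f["fy"],f["cx"],f["cy"]); print(f.get("cam_to_world",f.get("T_tool_cam")))
s=get_state();print(s)
E
```

```text
pics
side 404.93908092859914 404.93908092859914 258.27024124987895 187.28064470502724
[[ 0.96843606 -0.20159776  0.1465945   0.43522303]
 [-0.24852348 -0.73568715  0.63007976 -0.5526038 ]
 [-0.01917498 -0.64662413 -0.76256774  0.76403451]
 [ 0.          0.          0.          1.        ]]
top 353.9716682141054 353.9716682141054 255.22318240576914 191.88126479901857
[[ 0.02289266 -0.98802005  0.15261819  0.43195179]
 [-0.99949638 -0.02597448 -0.01822966  0.04260598]
 [ 0.02197545 -0.15212401 -0.98811708  1.1035151 ]
 [ 0.          0.          0.          1.        ]]
wrist 281.8968749158286 281.8968749158286 256.7374398746403 193.6633719203218
[[ 9.99999806e-01 -2.19416298e-04 -5.83660473e-04 -3.42378107e-04]
 [ 3.91176250e-04  9.49689120e-01  3.13193905e-01 -8.03087103e-02]
 [ 4.85576154e-04 -3.13194072e-01  9.49689021e-01 -1.42605264e-01]
 [ 0.00000000e+00  0.00000000e+00  0.00000000e+00  1.00000000e+00]]
{'clock': 0.15, 'q': array([ 1.01282178e+00,  3.26757117e-01, -1.93344779e-01,  1.05198651e+00,
       -1.60853282e-05,  1.43661670e+00]), 'joint_velocities': array([-1.01567378e-03, -1.58569441e-03,  3.67744377e-03,  4.63560302e-05,
       -7.69972539e-04,  7.85920492e-04]), 'tau': array([ 6.01318552e-04, -4.43704784e+01,  2.62664205e+01,  1.04289071e-02,
       -1.06721511e-04, -3.27383944e-06]), 'position': array([0.22592619, 0.50098287, 0.23069427]), 'eef_rot': array([ 2.63848465e+00,  1.70424638e+00, -1.82578596e-03]), 'contact_force': array([ 0.54623322, -0.05518107,  0.09034643]), 'wrist_torque': array([-0.07361607, -0.02108756,  0.04672795]), 'finger_gap': 0.9981205389948474}
```

View pics/a_side.png

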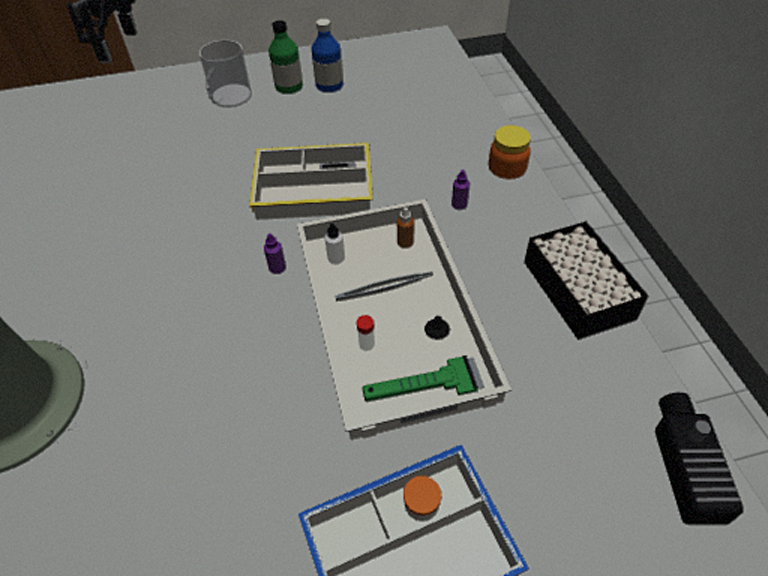

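View pics/a_top.png

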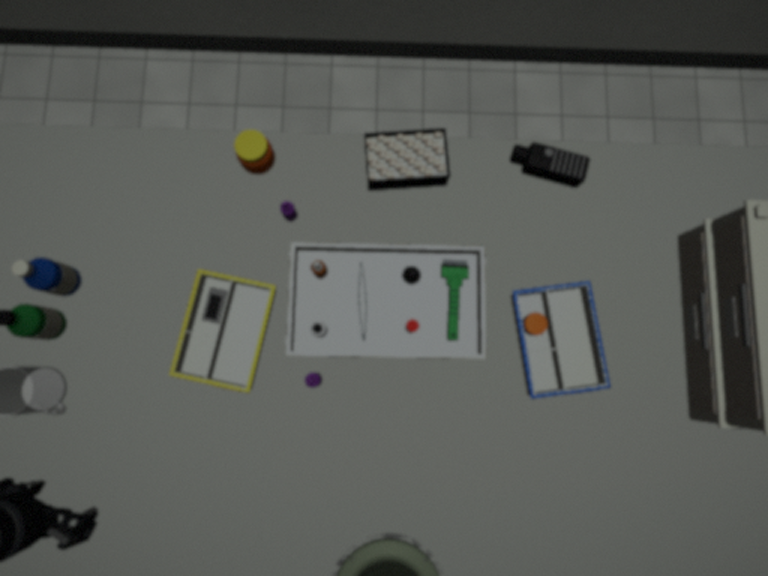

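View pics/a_wrist.png

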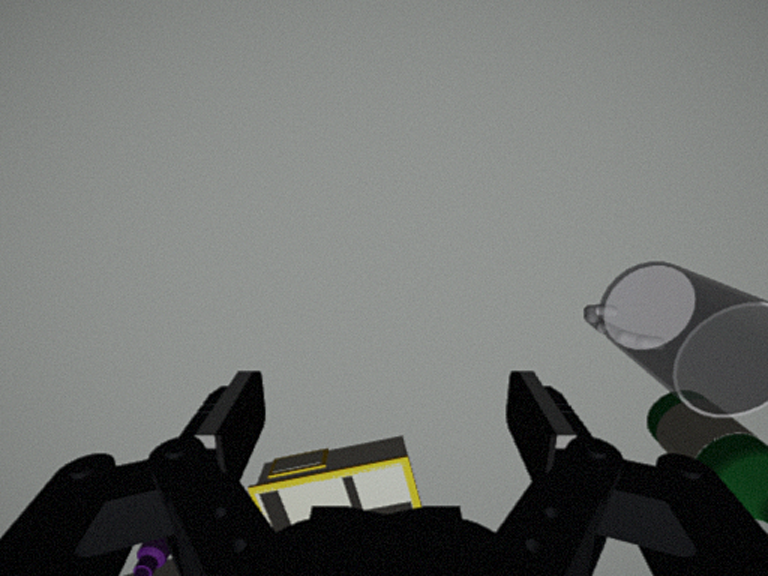

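```bash
python3 - <<'E'
import cv2
a=cv2.imread("pics/a_top.png"); 
cv2.imwrite("pics/b_tray.png",cv2.resize(a[230:410,270:500],None,fx=3.2,fy=3.2,interpolation=cv2.INTER_CUBIC))
b=cv2.imread("pics/a_side.png"); 
cv2.imwrite("pics/b_side.png",cv2.resize(b[130:430,230:530],None,fx=2,fy=2,interpolation=cv2.INTER_CUBIC))
E
```

```text
(no output)
```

View pics/b_side.png

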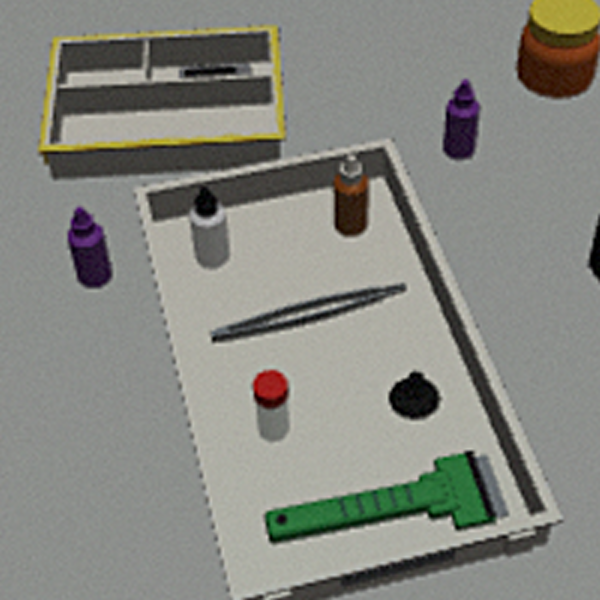

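View pics/b_tray.png

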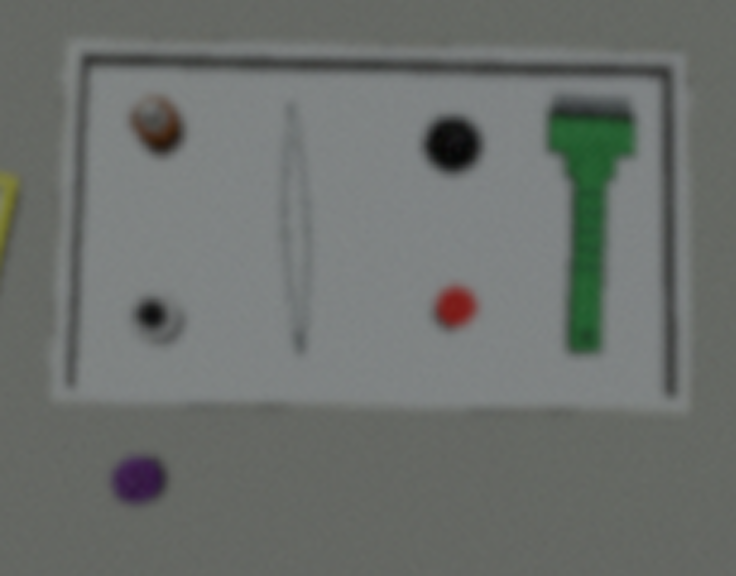

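The brown bottle with the white cap at top (211,177) and side (272,150) is the amber one. The clear one with the black cap is at top (212,219) and side (221,161). Two purple look-alikes, at side (307,127) and (181,165), are ruled out. The tweezer is at side (257,191) and the scraper at side (279,253). I'll compute positions next.

```bash
cat > h.py <<'E'
from cell import *
import numpy as np, cv2
from scipy.spatial.transform import Rotation as R
def frame(n):
    s=get_state(); f=grab_frame(n)
    if n=="wrist":
        T=np.eye(4);T[:3,:3]=R.from_rotvec(s["eef_rot"]).as_matrix();T[:3,3]=s["position"]
        f["cam_to_world"]=T@f["T_tool_cam"]
    return f
def onplane(f,uv,z):
    uv=np.atleast_2d(uv).astype(float);T=f["cam_to_world"]
    d=np.c_[(uv[:,0]-f["cx"])/f["fx"],(uv[:,1]-f["cy"])/f["fy"],np.ones(len(uv))]@T[:3,:3].T
    return T[:3,3]+d*((z-T[2,3])/d[:,2])[:,None]
def proj(f,P):
    T=np.linalg.inv(f["cam_to_world"]);p=np.atleast_2d(P)@T[:3,:3].T+T[:3,3]
    return np.c_[p[:,0]/p[:,2]*f["fx"]+f["cx"],p[:,1]/p[:,2]*f["fy"]+f["cy"]]
def down(jaw): # tool z down, tool x (jaw) at world angle jaw
    c,s=np.cos(jaw),np.sin(jaw)
    return R.from_matrix(np.array([[c,s,0],[s,-c,0],[0,0,-1]])).as_rotvec()
E
python3 - <<'E'
from h import *
P={"tweezer_mid":.008,"scraper_mid":.011,"clear_bottle_mid":.043,"amber_bottle_mid":.043,"planting_bin":0,"cleaning_bin":0,"vial_mid":.032,"suction_cup":.003}
for c in("top","side"):
    f=frame(c)
    for n,z in P.items():
        for d in tip_of(c,n)[:2]: print(c,n,d["score"].__round__(2),onplane(f,d["centre"],z)[0,:2].round(4))
    # masks
    for n,z in(("tweezer_mid",.008),("scraper_mid",.013),("planting_bin",.04),("cleaning_bin",.04)):
        for d in silhouettes(c,n)[:2]:
            ys,xs=np.nonzero(d["mask"])
            w=onplane(f,np.c_[xs,ys],z)[:,:2].astype(np.float32)
            (ctr,wh,a)=cv2.minAreaRect(w*1000)
            u=w-w.mean(0);ev,V=np.linalg.eigh(u.T@u)
            ax=V[:,1]*np.sign(V[0,1])
            print(c,"mask",n,round(d["score"],2),len(w),"rect",np.round(ctr,1),np.round(wh,1),round(a,1),"pca yaw deg",np.degrees(np.arctan2(ax[1],ax[0])).round(1))
E
```

```text
top tweezer_mid 0.62 [0.5641 0.0768]
top scraper_mid 0.62 [ 0.5768 -0.1166]
top clear_bottle_mid 0.64 [0.5083 0.3313]
top clear_bottle_mid 0.59 [0.5104 0.162 ]
top amber_bottle_mid 0.47 [0.6408 0.1491]
top amber_bottle_mid 0.46 [0.7525 0.2196]
top planting_bin 0.83 [ 0.4972 -0.3394]
top cleaning_bin 0.73 [0.5179 0.3419]
top vial_mid 0.59 [ 0.5189 -0.0381]
top vial_mid 0.29 [0.5087 0.3253]
top suction_cup 0.62 [ 0.6341 -0.0361]
top mask tweezer_mid 0.51 10 rect [504.5  59.5] [15.4  3.1] 1.6 pca yaw deg 7.7
top mask scraper_mid 0.73 505 rect [ 581.5 -127.3] [167.3  56.9] 0.4 pca yaw deg -1.9
top mask scraper_mid 0.37 2 rect [504.1  61. ] [3.1 0. ] -178.4 pca yaw deg 1.6
top mask planting_bin 0.55 3678 rect [ 503.  -335.2] [220.2 166.6] 8.9 pca yaw deg 5.3
top mask cleaning_bin 0.6 3831 rect [504.4 338.8] [167.6 222. ] 79.1 pca yaw deg -13.5
side tweezer_mid 0.7 [0.5744 0.0714]
side scraper_mid 0.92 [ 0.584  -0.1227]
side scraper_mid 0.4 [ 0.5234 -0.2928]
side clear_bottle_mid 0.78 [0.4099 0.1518]
side clear_bottle_mid 0.57 [0.5167 0.1508]
side amber_bottle_mid 0.7 [0.6384 0.1455]
side amber_bottle_mid 0.62 [0.7619 0.2329]
side planting_bin 0.9 [ 0.4971 -0.3371]
side planting_bin 0.61 [0.5152 0.1942]
side cleaning_bin 0.68 [0.5048 0.338 ]
side vial_mid 0.55 [ 0.5143 -0.0372]
side suction_cup 0.49 [ 0.6355 -0.0339]
side mask tweezer_mid 0.86 398 rect [572.8  63.7] [161.5  21.8] 5.4 pca yaw deg 4.1
side mask tweezer_mid 0.52 3598 rect [503.9 358.5] [207.7 227.5] 79.2 pca yaw deg -11.3
side mask scraper_mid 0.93 1137 rect [ 581.1 -123.3] [ 61.6 170.2] 82.1 pca yaw deg -3.7
side mask planting_bin 0.83 8096 rect [ 502.4 -338.5] [217.6 162.9] 9.1 pca yaw deg -11.2
side mask cleaning_bin 0.84 3667 rect [500.5 322.3] [203.5 219.1] 79.1 pca yaw deg -16.0
side mask cleaning_bin 0.67 246 rect [632.  150.6] [89.4 25.6] 74.6 pca yaw deg 73.7
```

```bash
cat >> h.py <<'E'
def rim(f,col):
    hsv=cv2.cvtColor(f["img"],cv2.COLOR_RGB2HSV)
    lo,hi=((100,110,60),(130,255,255)) if col=="blue" else ((20,110,80),(34,255,255))
    m=cv2.inRange(hsv,lo,hi); n,l,st,_=cv2.connectedComponentsWithStats(cv2.dilate(m,np.ones((3,3))))
    ys,xs=np.nonzero(m)
    w=onplane(f,np.c_[xs,ys],.04)[:,:2]
    c0=np.array([.5,-.337]) if col=="blue" else np.array([.503,.338])
    w=w[np.linalg.norm(w-c0,axis=1)<.16]
    from scipy.optimize import least_squares
    y0=.15 if col=="blue" else -.19
    def res(p):
        c,s=np.cos(p[2]),np.sin(p[2]);u=(w-p[:2])@np.array([[c,-s],[s,c]])
        q=np.abs(u)-np.array([.102,.074])   # rim centre line
        return np.where(np.maximum(q[:,0],q[:,1])>0,np.hypot(*np.maximum(q,0).T),np.maximum(q[:,0],q[:,1]))
    r=least_squares(res,[*c0,y0],loss="soft_l1",f_scale=.003)
    return r.x,len(w),np.sqrt(np.mean(r.fun**2))
E
python3 - <<'E'
from h import *
for c in("top","side"):
    f=frame(c)
    for col in("blue","yellow"):
        p,n,e=rim(f,col);print(c,col,p[:2].round(4),np.degrees(p[2]).round(1),n,e.round(4))
# reach / go look over tray with wrist
p0=np.array([.50,.07,.38])
movep(p0,down(np.pi/2))
f=frame("wrist");cv2.imwrite("pics/c_wrist.png",cv2.resize(f["img"][:,:,::-1],(768,576)))
import pickle;pickle.dump(f,open("c.pkl","wb"))
print(get_state()["q"].round(2),get_state()["clock"])
for n,z in {"tweezer_mid":.008,"scraper_mid":.011,"clear_bottle_mid":.043,"amber_bottle_mid":.043,"vial_mid":.032}.items():
    for d in tip_of("wrist",n)[:2]: print(n,d["score"].__round__(2),np.round(d["centre"]),onplane(f,d["centre"],z)[0,:2].round(4))
for n,z in(("tweezer_mid",.008),("scraper_mid",.013)):
  for d in silhouettes("wrist",n)[:1]:
    ys,xs=np.nonzero(d["mask"]);w=onplane(f,np.c_[xs,ys],z)[:,:2].astype(np.float32)
    print(n,cv2.minAreaRect(w*1000))
E
```

```text
top blue [ 0.5026 -0.3328] 8.6 262 0.0036
top yellow [0.5044 0.3392] -10.6 497 0.0037
side blue [ 0.5029 -0.3348] 8.8 818 0.0035
side yellow [0.5045 0.3368] -10.8 354 0.0045
[-0.01  0.19 -0.    1.38  0.   -0.01] 4.625
tweezer_mid 0.82 [254. 183.] [0.5678 0.0646]
scraper_mid 0.72 [155. 189.] [ 0.578  -0.1232]
clear_bottle_mid 0.81 [310.  93.] [0.4067 0.1552]
clear_bottle_mid 0.59 [303. 154.] [0.5062 0.1488]
amber_bottle_mid 0.57 [302. 220.] [0.6293 0.1544]
amber_bottle_mid 0.57 [334. 282.] [0.7632 0.2248]
vial_mid 0.58 [197. 160.] [ 0.5178 -0.0354]
tweezer_mid ((506.647705078125, 59.994529724121094), (26.502727508544922, 7.884123802185059), 6.137670993804932)
scraper_mid ((578.9225463867188, -121.47383880615234), (58.46969985961914, 168.92343139648438), 84.5984878540039)
```

View pics/c_wrist.png

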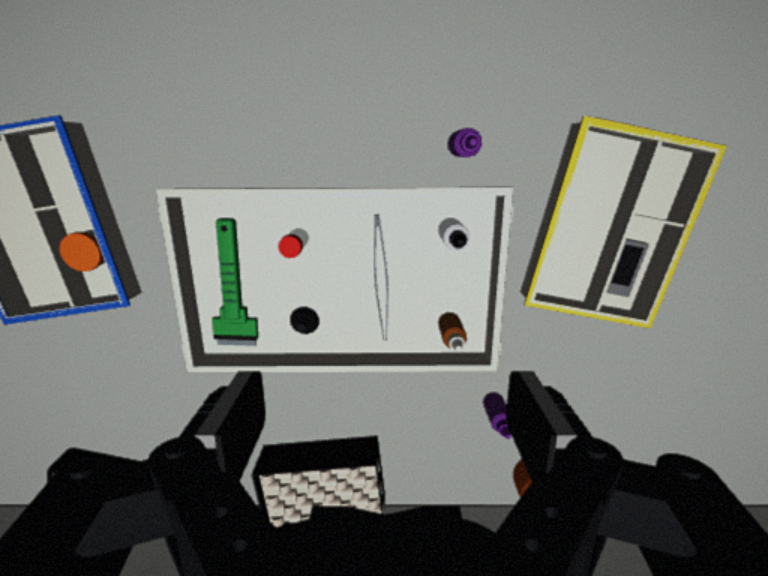

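```bash
python3 - <<'E'
from h import *
import pickle
f=pickle.load(open("c.pkl","rb"))
g=lambda uv,z:onplane(f,np.array(uv)/1.5,z)[:,:2].round(4).tolist()
print("tray floor inner corners",g([[183,198],[192,352],[491,352],[497,197]],.003))
print("tray rim outer",g([[158,190],[190,371],[498,370],[512,187]],.04))
print("tweezer ends",g([[377,215],[386,340]],.008), "scraper ends",g([[226,219],[236,344]],.013))
movep([.555,.066,.15],down(np.pi/2))
f=frame("wrist");cv2.imwrite("pics/d_wrist.png",cv2.resize(f["img"][:,:,::-1],(768,576)))
pickle.dump(f,open("d.pkl","wb"))
for d in tip_of("wrist","tweezer_mid")[:2]: print(d["score"].__round__(2),np.round(d["centre"]),onplane(f,d["centre"],.008)[0,:2].round(4))
for d in silhouettes("wrist","tweezer_mid")[:1]:
    ys,xs=np.nonzero(d["mask"]);w=onplane(f,np.c_[xs,ys],.008)[:,:2].astype(np.float32);print(cv2.minAreaRect(w*1000))
E
```

```text
tray floor inner corners [[0.473, -0.1736], [0.6784, -0.192], [0.6782, 0.2141], [0.4716, 0.205]]
tray rim outer [[0.4604, -0.1828], [0.6868, -0.1797], [0.6852, 0.2148], [0.457, 0.2112]]
tweezer ends [[0.4925, 0.0604], [0.6581, 0.0714]] scraper ends [[0.4967, -0.121], [0.6616, -0.1271]]
0.97 [255. 198.] [0.5749 0.0637]
((574.0282592773438, 64.09445190429688), (164.8040008544922, 16.558073043823242), 2.1068148612976074)
```

View pics/d_wrist.png

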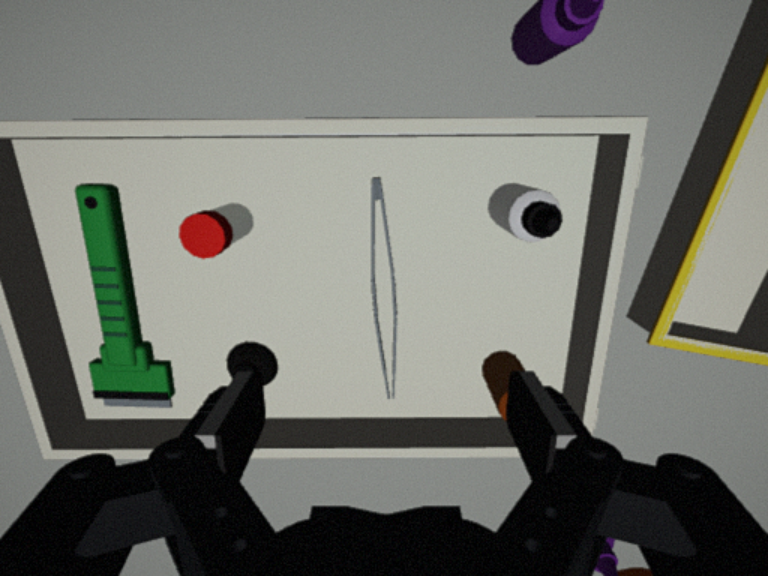

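```bash
cat >> h.py <<'E'
BLUE=(np.array([.5028,-.334]),np.radians(8.7)); YEL=(np.array([.5045,.338]),np.radians(-10.7))
def inbin(b,x,y):
    c,s=np.cos(b[1]),np.sin(b[1]);return b[0]+np.array([[c,-s],[s,c]])@np.array([x,y])
def save(n,name,crop=None):
    f=frame(n);cv2.imwrite(f"pics/{name}.png",cv2.resize(f["img"][:,:,::-1],(768,576)));return f
def st(): s=get_state();print("clk",round(s["clock"],2),"pos",s["position"].round(4),"F",s["contact_force"].round(1),"gap",round(s["finger_gap"],3))
E
python3 - <<'E'
from h import *
import pickle
f=pickle.load(open("d.pkl","rb"))
e=onplane(f,np.array([[376,180],[391,397]])/1.5,.008)[:,:2];yaw=np.arctan2(*(e[1]-e[0])[::-1]);print(e.round(4),np.degrees(yaw))
x,y=.5745,.0642
r=down(yaw+np.pi/2)
movep([x,y,.07],r);move_l([x,y,.006],velocity=.08);st()
grab(40);st()
move_l([x,y,.02],velocity=.05);st()
move_l([x,y,.12],velocity=.15);st()
save("wrist","e_wrist");save("side","e_side")
E
```

```text
[[0.4937 0.0596]
 [0.6571 0.07  ]] 3.669077520335202
clk 7.44 pos [0.5749 0.0642 0.0064] F [ 0.3 -0.  -0.1] gap 1.004
clk 8.08 pos [0.5747 0.0642 0.0063] F [0.3 0.4 1.7] gap 0.173
clk 8.52 pos [0.5749 0.0642 0.0204] F [-0.9  0.1 -0.9] gap 0.168
clk 9.33 pos [0.5738 0.0642 0.1192] F [-0.9 -0.4 -0.6] gap 0.168
```

View pics/e_wrist.png

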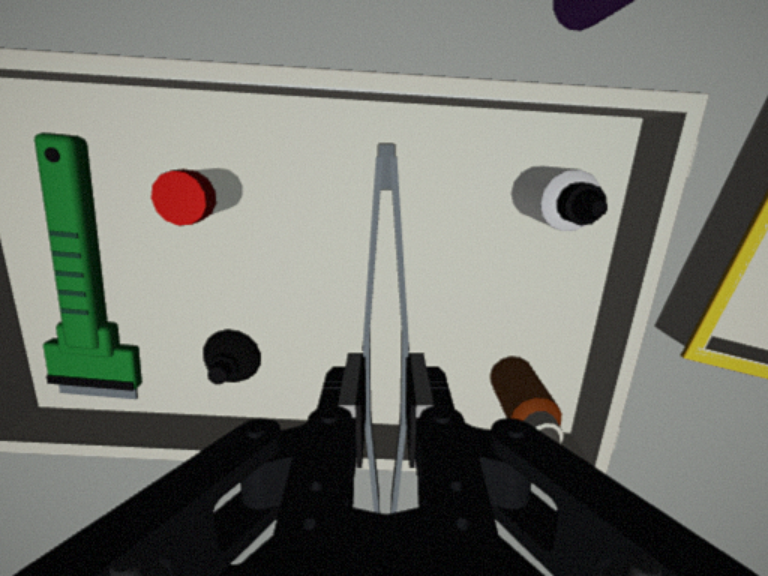

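View pics/e_side.png

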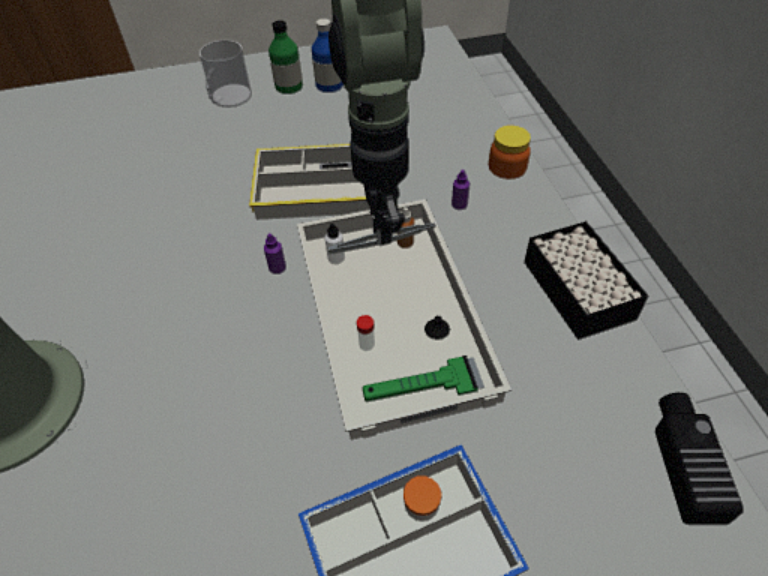

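```bash
python3 - <<'E'
from h import *
x,y=inbin(BLUE,0,-.032);r=down(BLUE[1]+np.pi/2);print(x,y)
movep([x,y,.13],r);st()
f=save("wrist","f_wrist");p,n,e=rim(f,"blue");print(p[:2].round(4),np.degrees(p[2]),n,e)
move_l([x,y,.06],velocity=.1);st()
save("side","f_side")
E
```

```text
0.507640346247911 -0.3656318043778779
clk 11.03 pos [ 0.5081 -0.3645  0.1299] F [-0.5  0.7  1.4] gap 0.17
[ 0.4992 -0.3387] 8.90711673002553 5709 0.003320849919896878
clk 11.93 pos [ 0.5081 -0.3659  0.0605] F [ 0.6  0.3 -0.7] gap 0.166
```

View pics/f_wrist.png

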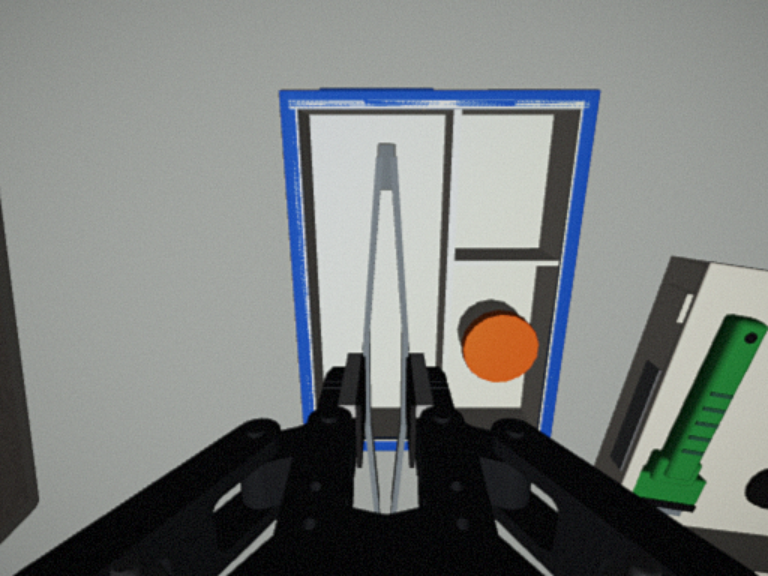

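View pics/f_side.png

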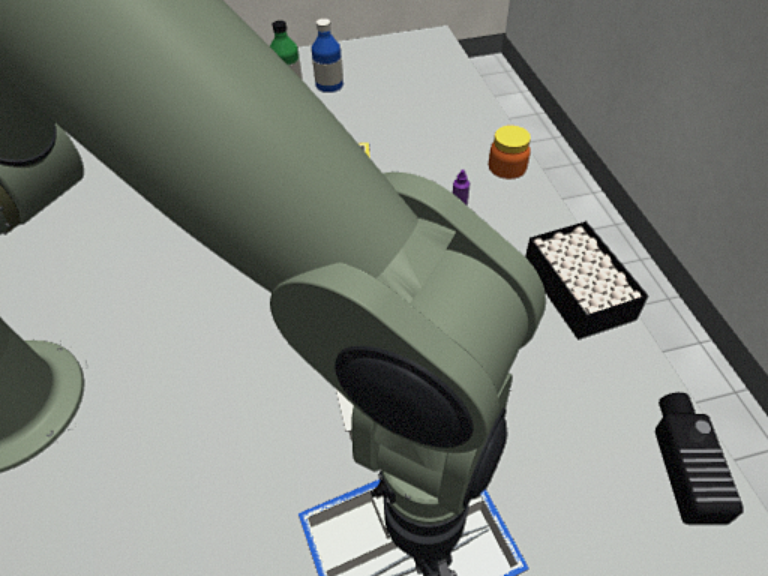

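```bash
sed -i 's/BLUE=(np.array(\[.5028,-.334\])/BLUE=(np.array([.5005,-.337])/' h.py; python3 - <<'E'
from h import *
x,y=inbin(BLUE,0,-.032)
move_l([x,y,.0365],velocity=.08);sleep(.3);st()
let_go();st()
move_l([x,y,.13],velocity=.2)
f=save("wrist","g_wrist");st()
for d in tip_of("wrist","tweezer_mid")[:2]: print(d["score"],onplane(f,d["centre"],.008)[0])
for d in silhouettes("wrist","tweezer_mid")[:1]:
    ys,xs=np.nonzero(d["mask"]);w=onplane(f,np.c_[xs,ys],.008)[:,:2].astype(np.float32);print(cv2.minAreaRect(w*1000))
E
```

```text
clk 12.73 pos [ 0.5056 -0.3688  0.0369] F [ 0.  -0.  -0.2] gap 0.17
clk 13.42 pos [ 0.5054 -0.3686  0.0365] F [ 0.3  0.5 -0.4] gap 0.998
clk 14.08 pos [ 0.5045 -0.3679  0.1285] F [-0.   0.7 -0.7] gap 0.998
0.88 [ 0.50444471 -0.36969102  0.008     ]
((505.2197265625, -369.47662353515625), (164.29150390625, 17.40230941772461), 6.812957763671875)
```

View pics/g_wrist.png

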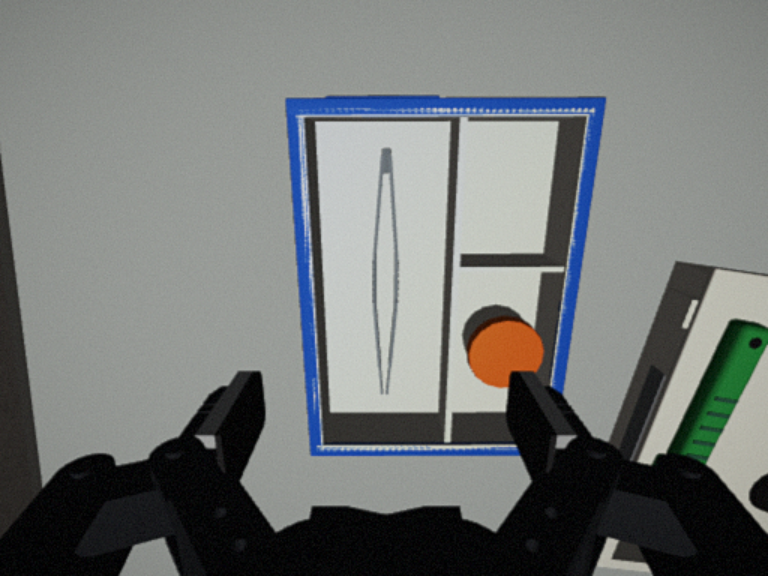

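The tweezer lies flat and lengthways, centred in the compartment, with its ends at (386,150) and (384,393). Next is the amber bottle.

```bash
python3 - <<'E'
from h import *
movep([.56,.15,.22],down(np.pi/2));st()
f=save("wrist","i_wrist")
for d in tip_of("wrist","amber_bottle_mid")[:2]: print(d["score"].__round__(2),d["centre"],onplane(f,d["centre"],.043)[0].round(4))
for d in silhouettes("wrist","amber_bottle_mid")[:2]: print(d["centre"],d["mask"].sum())
print(proj(f,[[.638,.148,.003],[.638,.148,.083]]))
E
```

```text
clk 16.1 pos [0.5602 0.1491 0.2197] F [ 0.2  0.4 -0.3] gap 0.996
0.97 [310.2, 312.4] [0.7582 0.2222 0.043 ]
0.91 [261.7, 228.2] [0.6302 0.1546 0.043 ]
[261.5, 227.5] 802
[305.9, 309.2] 871
[[256.47548103 220.97425526]
 [256.37290363 249.97117368]]
```

View pics/i_wrist.png

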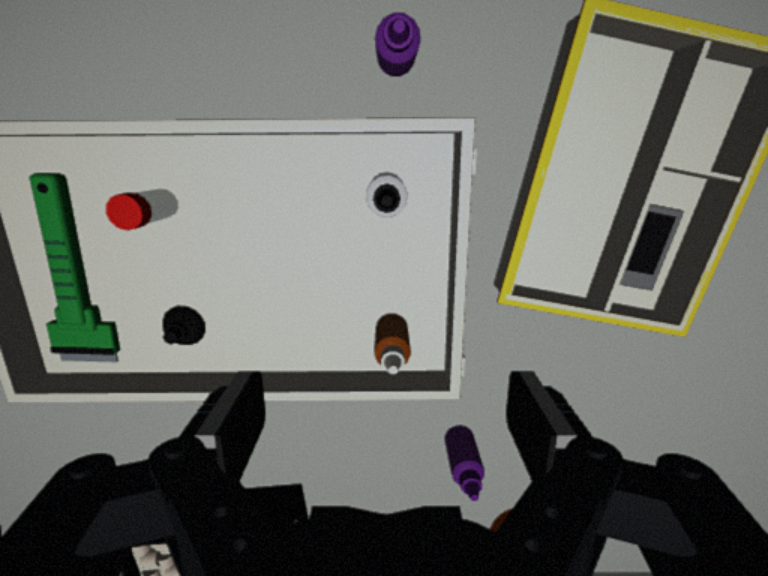

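```bash
python3 - <<'E'
from h import *
f=frame("wrist")
print("tip",onplane(f,[393/1.5,369/1.5],.083)[0].round(4),"shoulder",onplane(f,[392/1.5,350/1.5],.055)[0].round(4))
print("clear tip",onplane(f,[387/1.5,200/1.5],.083)[0].round(4))
s=frame("side"); 
for n in("amber_bottle_mid",):
  for d in silhouettes("side",n)[:2]: print(d["centre"],onplane(s,d["centre"],.042)[0].round(4))
t=frame("top")
for d in silhouettes("top","amber_bottle_mid")[:2]: print(d["centre"],onplane(t,d["centre"],.042)[0].round(4))
cv2.imwrite("pics/j_side.png",cv2.resize(s["img"][130:190,190:310,::-1],None,fx=6,fy=6,interpolation=cv2.INTER_CUBIC))
E
```

```text
tip [0.6331 0.1543 0.083 ] shoulder [0.6313 0.154  0.055 ]
clear tip [0.5099 0.1499 0.083 ]
[296.0, 373.6] [ 0.5332 -0.3701  0.042 ]
[306.2, 125.8] [0.7513 0.2189 0.042 ]
```

View pics/j_side.png

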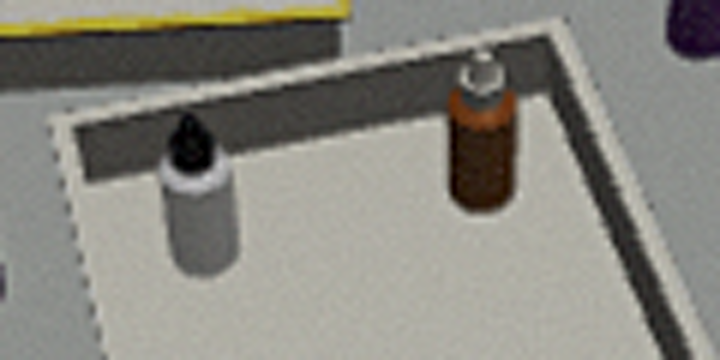

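```bash
python3 - <<'E'
from h import *
s=frame("side");print(onplane(s,[270.8,139.2],.083)[0].round(4))
x,y=.635,.152
movep([x,y,.12],down(np.pi/2));move_l([x,y,.038],velocity=.08);st()
f=save("wrist","k_wrist")
E
```

```text
[0.6342 0.1516 0.083 ]
clk 18.29 pos [0.6356 0.1521 0.0386] F [-0.1 -0.2 -0.8] gap 0.998
```

View pics/k_wrist.png

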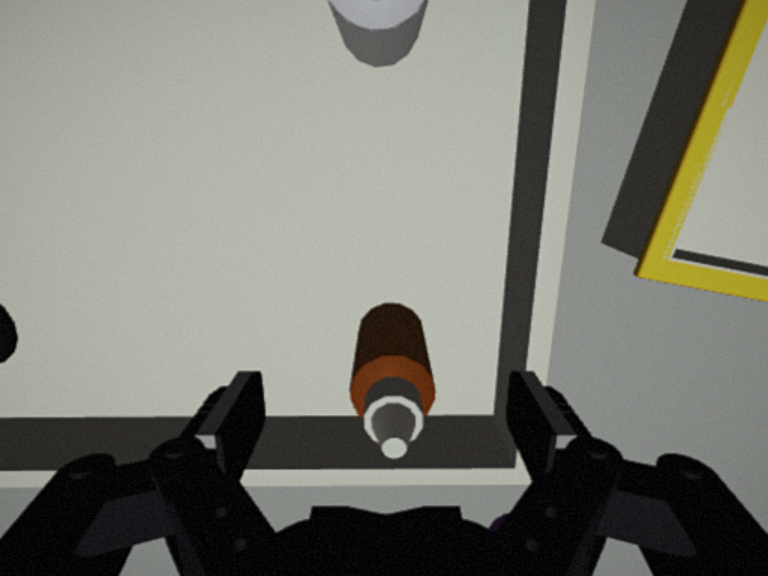

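```bash
python3 - <<'E'
from h import *
x,y=.634,.154
move_l([x,y,.038],velocity=.05)
grab(30);st()
move_l([x,y,.15],velocity=.15);st()
save("side","l_side");save("wrist","l_wrist")
E
```

```text
clk 19.14 pos [0.6341 0.154  0.0381] F [-0.2  1.2  1. ] gap 0.331
clk 20.04 pos [0.6333 0.1539 0.1489] F [ 0.1  0.4 -0.4] gap 0.337
```

View pics/l_side.png

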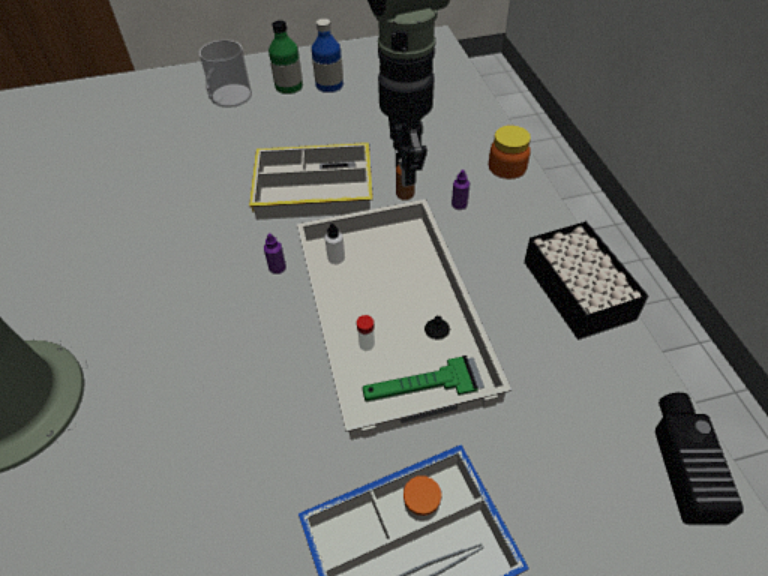

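View pics/l_wrist.png

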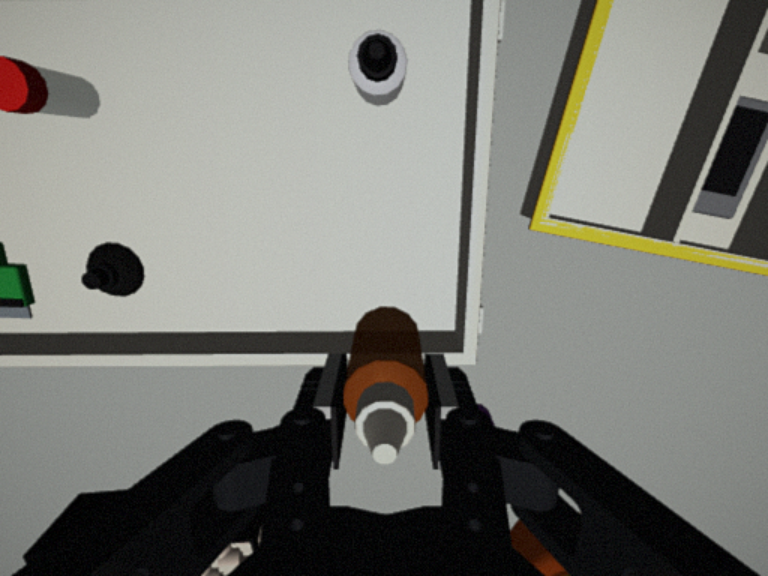

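```bash
python3 - <<'E'
from h import *
x,y=inbin(BLUE,-.06,.042);print(x,y)
a=BLUE[1]
for j in(a,a+np.pi): print(ik([x,y,.15],down(j)))
movep([x,y,.15],down(a));st()
save("wrist","m_wrist")
E
```

```text
0.43483741234109574 -0.3045589059688685
[-0.7500767   0.36118299 -0.36453259  0.84508074  0.          0.66887598]
[-0.7500767   0.36118299 -0.36453259  0.84508074  0.         -2.47271667]
clk 21.96 pos [ 0.4355 -0.304   0.15  ] F [ 0.1  0.1 -0.3] gap 0.336
```

View pics/m_wrist.png

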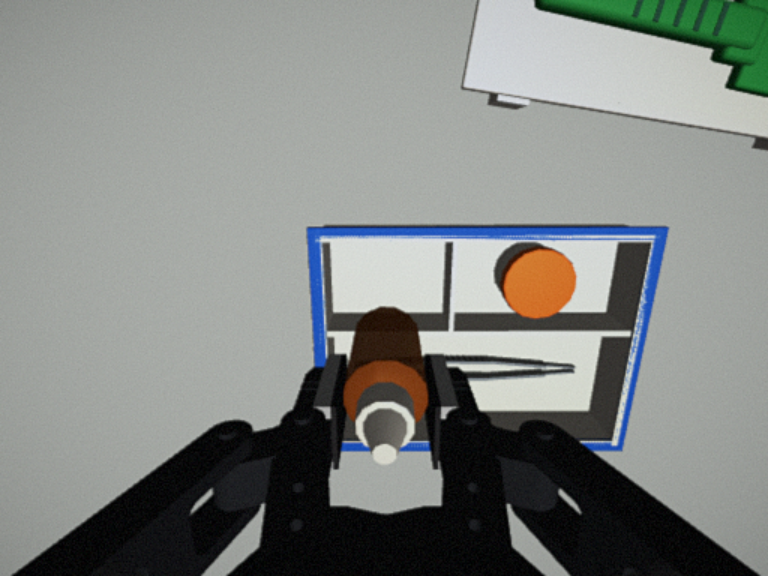

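```bash
python3 - <<'E'
from h import *
f=frame("wrist")
print(onplane(f,np.array([[332,242],[446,242],[331,314],[446,314]])/1.5,.003).round(4)) # floor corners visible; row 314 = foot of the divider
print(onplane(f,np.array([[329,331],[446,331]])/1.5,.04).round(4))
for x,y in((-.1,.072),(-.02,.072),(-.1,.012),(-.02,.012)): print(inbin(BLUE,x,y).round(4))
E
```

```text
[[ 0.3958 -0.2899  0.003 ]
 [ 0.4742 -0.2778  0.003 ]
 [ 0.4012 -0.3434  0.003 ]
 [ 0.4847 -0.3305  0.003 ]]
[[ 0.4041 -0.3402  0.04  ]
 [ 0.4792 -0.3286  0.04  ]]
[ 0.3908 -0.281 ]
[ 0.4698 -0.2689]
[ 0.3998 -0.3403]
[ 0.4789 -0.3282]
```

```bash
python3 - <<'E'
from h import *
x,y=.437,-.3065
move_l([x,y,.06],velocity=.15);print(move_l([x,y,.0385],velocity=.05,until_force=6));st()
let_go();st()
move_l([x,y,.15],velocity=.2)
movep([x,y-.02,.22],down(BLUE[1]))
save("wrist","n_wrist");save("side","n_side");st()
E
```

```text
True
clk 23.28 pos [ 0.4368 -0.3063  0.038 ] F [0.1 1.1 5.2] gap 0.336
clk 23.88 pos [ 0.4364 -0.3058  0.0376] F [ 0.  -0.1  0.5] gap 1.0
clk 25.07 pos [ 0.4359 -0.3254  0.2178] F [-1.6  0.3 -0.5] gap 1.001
```

View pics/n_wrist.png

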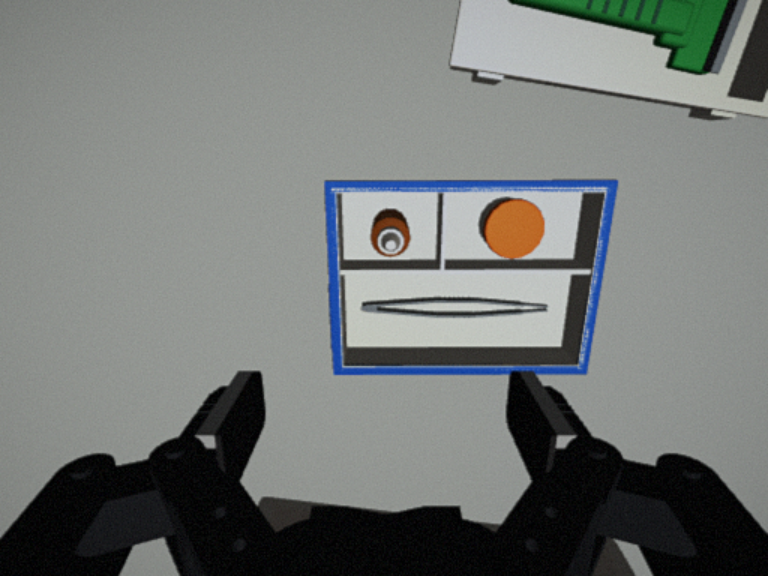

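The amber bottle stands upright in the small pocket at (390,235). Next is the scraper.

```bash
python3 - <<'E'
from h import *
movep([.56,-.12,.16],down(np.pi/2));st()
f=save("wrist","o_wrist")
for d in tip_of("wrist","scraper_mid")[:2]: print(d["score"],d["centre"],onplane(f,d["centre"],.011)[0].round(4))
for d in silhouettes("wrist","scraper_mid")[:1]:
    ys,xs=np.nonzero(d["mask"]);w=onplane(f,np.c_[xs,ys],.013)[:,:2].astype(np.float32);print(cv2.minAreaRect(w*1000))
    h=w[(w[:,0]<.60)];ln=cv2.fitLine(h,cv2.DIST_HUBER,0,.01,.01).ravel();print(ln,np.degrees(np.arctan2(ln[1],ln[0])),h[:,0].min())
E
```

```text
clk 26.05 pos [ 0.5594 -0.1202  0.1593] F [0.7 0.4 0.2] gap 0.999
0.68 [251.7, 199.7] [ 0.5815 -0.1263  0.011 ]
((579.081298828125, -128.59164428710938), (55.89910125732422, 166.36322021484375), 89.89844512939453)
[ 0.998956   -0.0456822   0.54551625 -0.12466915] -2.6183078 0.4958965
```

View pics/o_wrist.png

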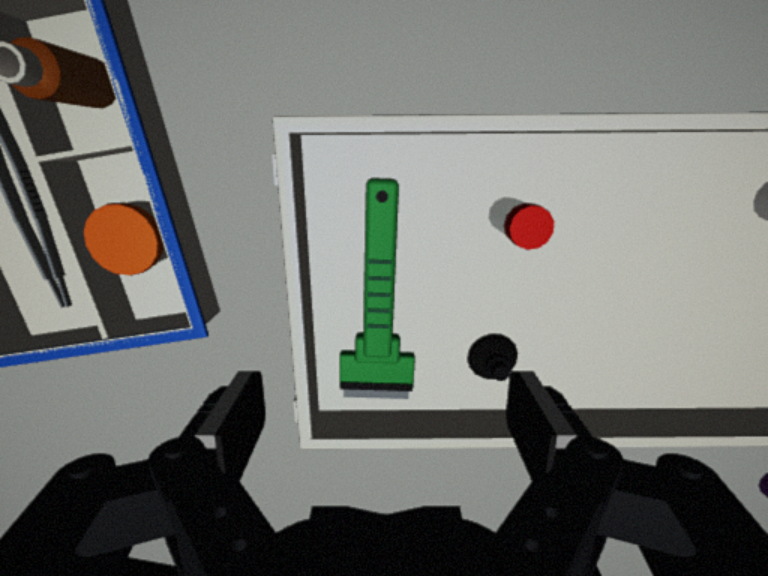

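```bash
python3 - <<'E'
from h import *
f=frame("wrist")
print("wall top inner",onplane(f,np.array([[303,270]])/1.5,.04).round(4),"foot",onplane(f,np.array([[312,270],[304,137],[319,410]])/1.5,.003).round(4))
print("handle edges at row 285",onplane(f,np.array([[366,285],[394,285]])/1.5,.017).round(4))
E
```

```text
wall top inner [[ 0.5519 -0.1747  0.04  ]] foot [[ 0.5621 -0.1756  0.003 ]
 [ 0.4702 -0.1757  0.003 ]
 [ 0.6816 -0.1767  0.003 ]]
handle edges at row 285 [[ 0.5694 -0.1354  0.017 ]
 [ 0.5695 -0.1156  0.017 ]]
```

```bash
python3 - <<'E'
from h import *
r=down(np.pi/2-np.radians(2.6))
x,y=.580,-.114
movep([x,y,.07],r);print(move_l([x,y,.009],velocity=.06,until_force=8));st()
grab(40);st()
move_l([x,y,.12],velocity=.12);st()
save("wrist","p_wrist");save("side","p_side")
E
```

```text
False
clk 27.88 pos [ 0.5804 -0.1141  0.0094] F [-0.5  0.2  1.4] gap 0.999
clk 28.48 pos [ 0.5804 -0.1141  0.0094] F [-0.5 -1.3  3.1] gap 0.251
clk 29.55 pos [ 0.5793 -0.1138  0.1191] F [ 0.   0.6 -1.5] gap 0.241
```

View pics/p_wrist.png

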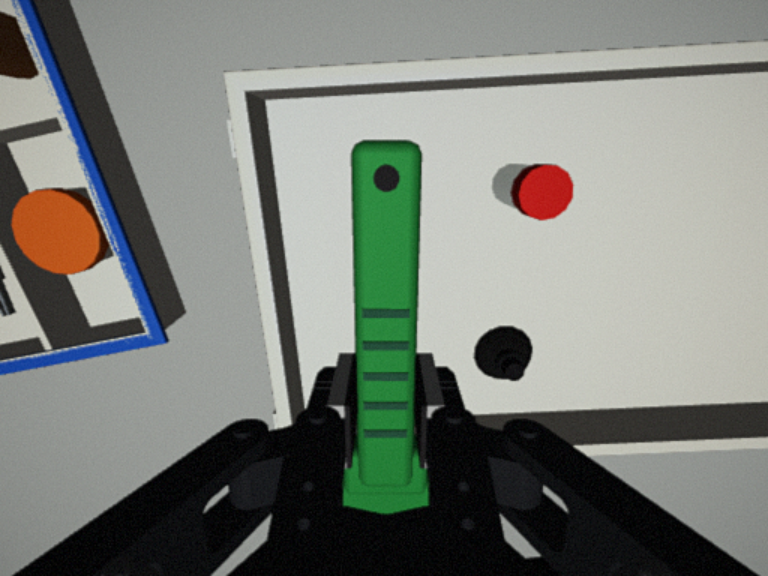

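View pics/p_side.png

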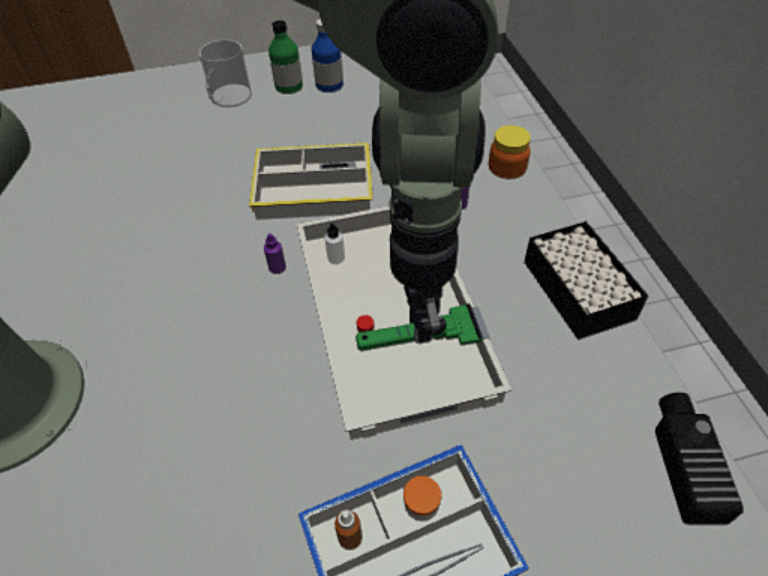

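```bash
python3 - <<'E'
from h import *
s=get_state()["position"];move_l([s[0],s[1],.17],velocity=.2)
x,y=inbin(YEL,0,-.032);r=down(YEL[1]+np.pi/2);print(x,y)
movep([x,y,.17],r);st()
f=save("wrist","q_wrist");p,n,e=rim(f,"yellow");print(p[:2].round(4),np.degrees(p[2]),n,e)
E
```

```text
0.4985586683076615 0.30655639051060435
clk 31.62 pos [0.499  0.3057 0.1698] F [-0.1  0.   0.4] gap 0.243
[0.5012 0.3398] -10.942376357295652 3805 0.003733458726505774
```

View pics/q_wrist.png

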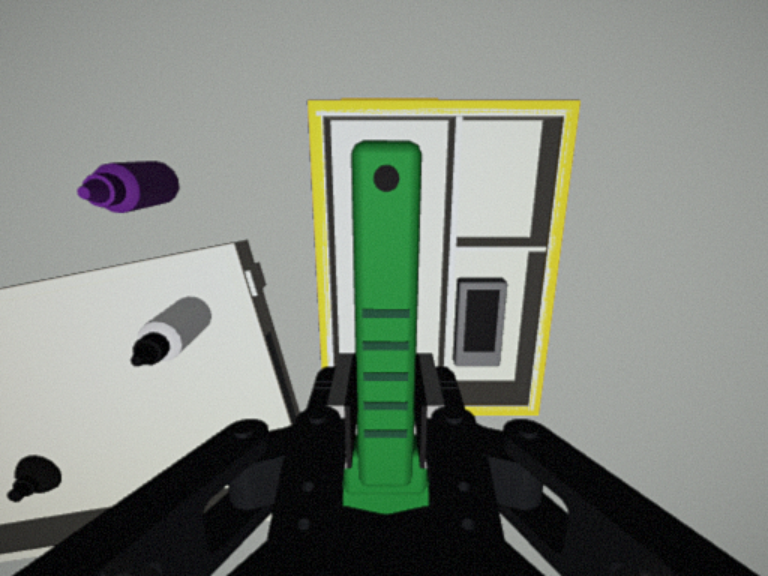

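```bash
sed -i 's/YEL=(np.array(\[.5045,.338\]),np.radians(-10.7))/YEL=(np.array([.503,.339]),np.radians(-10.8))/' h.py; python3 - <<'E'
from h import *
x,y=inbin(YEL,0,-.032);r=down(YEL[1]+np.pi/2)
move_l([x,y,.08],velocity=.15,rot=r);move_l([x,y,.0365],velocity=.06);sleep(.3);st()
let_go();st()
move_l([x,y,.16],velocity=.2)
f=save("wrist","r_wrist");st()
E
```

```text
clk 33.6 pos [0.4972 0.3077 0.0368] F [-0.2 -0.   0.1] gap 0.243
clk 34.24 pos [0.497  0.3075 0.0365] F [-0.9 -0.6 -0.4] gap 0.999
clk 35.06 pos [0.496  0.3071 0.1585] F [ 0.7 -0.1 -0.3] gap 0.999
```

View pics/r_wrist.png

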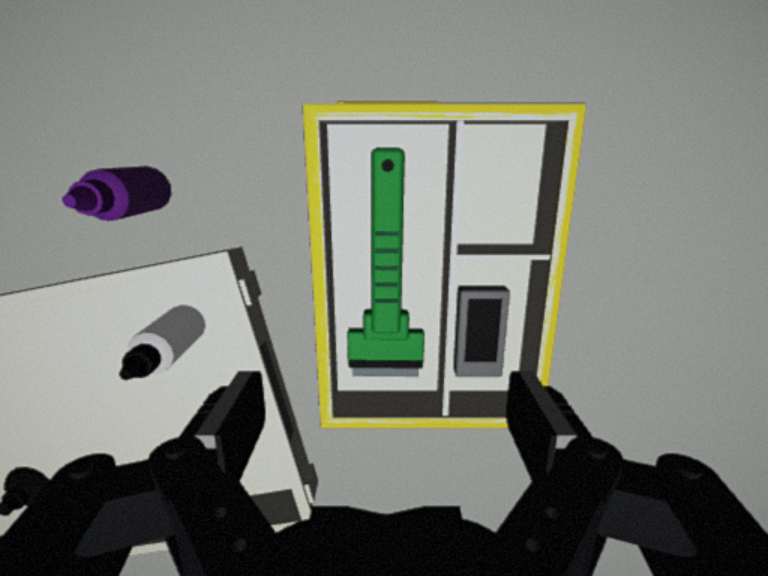

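The scraper lies flat and lengthways, head at (385,345), inside the long compartment. Next is the clear bottle, the one with the black cap inside the tray.

```bash
python3 - <<'E'
from h import *
x,y=.511,.151
movep([x,y,.15],down(np.pi/2));move_l([x,y,.045],velocity=.1);st()
f=save("wrist","s_wrist")
E
```

```text
clk 36.93 pos [0.5115 0.1512 0.0456] F [-1.2 -1.7 -0.2] gap 1.001
```

View pics/s_wrist.png

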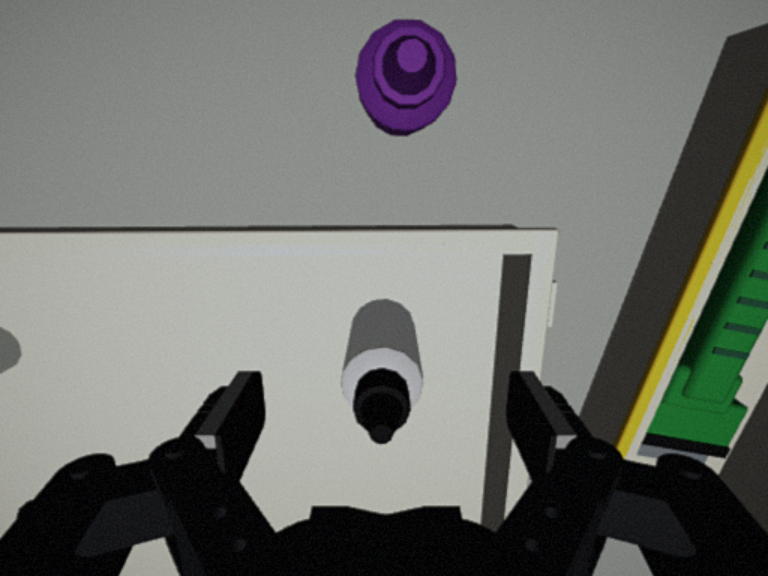

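```bash
python3 - <<'E'
from h import *
f=frame("wrist");t=onplane(f,np.array([[380,434]])/1.5,.083)[0];b=onplane(f,np.array([[382,381]])/1.5,.055)[0];print(t,b)
x,y=.510,.1497
if abs(t[0]-x)<.008: x=(t[0]+x)/2
move_l([x,y,.045],velocity=.05);move_l([x,y,.038],velocity=.05)
grab(30);st()
move_l([x,y,.15],velocity=.15);st()
save("wrist","t_wrist")
x,y=inbin(YEL,-.06,.042);movep([x,y,.15],down(YEL[1]));st();save("wrist","t2_wrist")
E
```

```text
[0.51042608 0.14913031 0.083     ] [0.50911818 0.14952855 0.055     ]
clk 38.13 pos [0.5103 0.1498 0.0382] F [0.4 0.5 2.7] gap 0.336
clk 39.03 pos [0.5095 0.1496 0.1492] F [ 0.5 -0.6 -0.9] gap 0.335
clk 40.98 pos [0.452  0.3912 0.1498] F [-0.8 -0.5 -0.9] gap 0.338
```

View pics/t2_wrist.png

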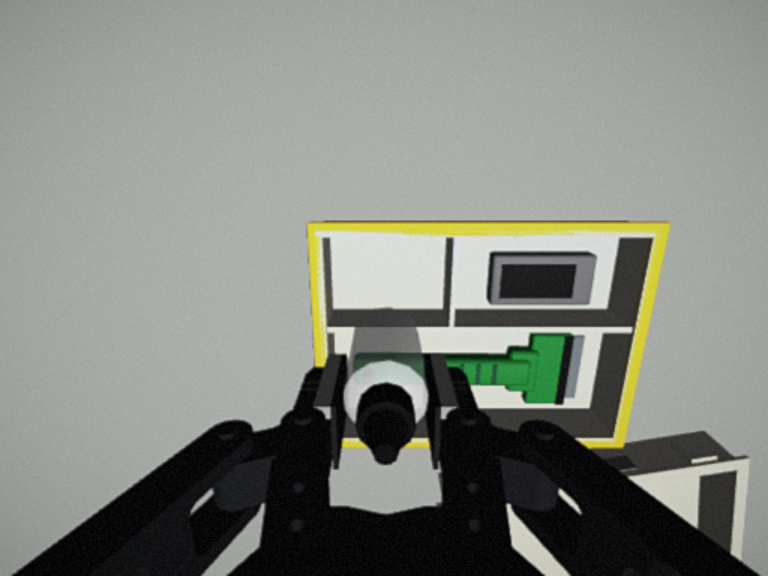

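```bash
python3 - <<'E'
from h import *
x,y=inbin(YEL,-.0585,.0415)
move_l([x,y,.06],velocity=.15);print(move_l([x,y,.0385],velocity=.05,until_force=6));st()
let_go();st()
move_l([x,y,.15],velocity=.2)
movep([x,y-.02,.24],down(YEL[1]))
save("wrist","u_wrist");st()
set_joints([1.013,.326,-.193,1.052,0,1.437]);save("side","u_side");save("top","u_top");st()
E
```

```text
True
clk 42.25 pos [0.4531 0.3906 0.0382] F [-0.5 -0.2  4.7] gap 0.335
clk 42.84 pos [0.4526 0.3902 0.0377] F [-0.3  0.7  0.3] gap 1.001
clk 44.06 pos [0.4526 0.3702 0.2384] F [ 0.2  0.4 -0.7] gap 1.004
clk 45.18 pos [0.2271 0.5008 0.2308] F [-0.2  0.1  0.3] gap 0.999
```

View pics/u_wrist.png

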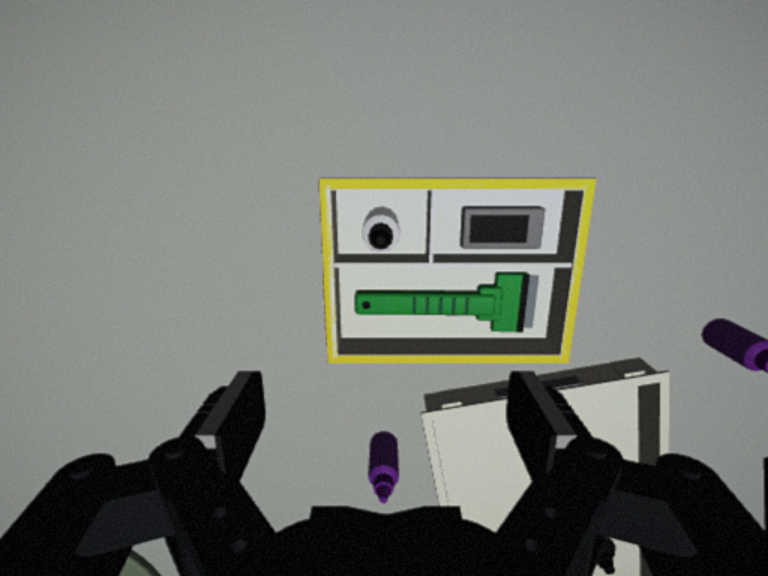

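View pics/u_side.png

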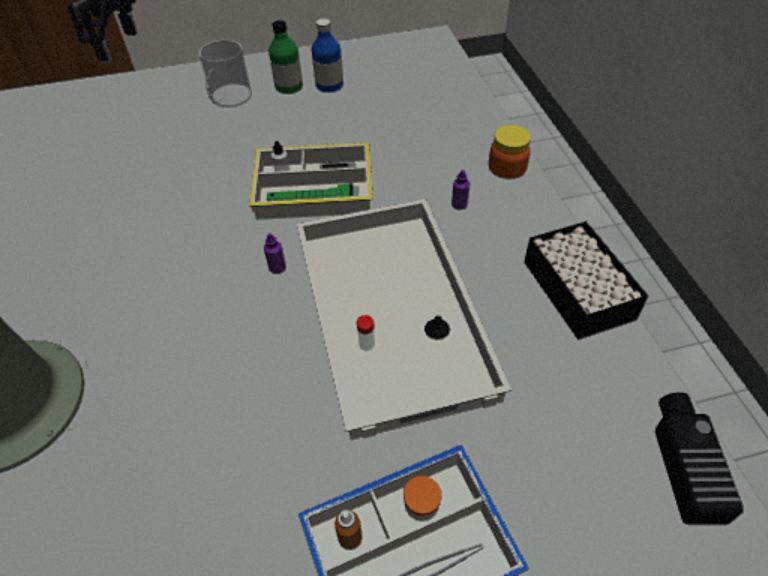

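View pics/u_top.png

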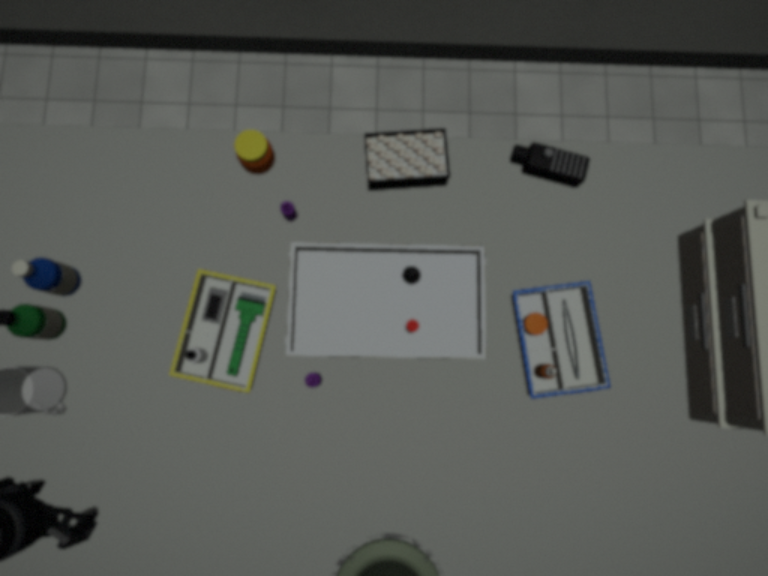

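All four items are in place, and the bystanders sit at the same pixels as before: vial (365,330), suction cup (437,327), tab jar, blade case and the purple bottles.

```bash
python3 -c "
from cell import *
sign_off();print(get_state()['clock'])"
```

```text
the job is handed in; nothing more can be done
the job is handed in; nothing more can be done
```

Both kits are packed and the job is handed in, at about 45 s on the robot's clock. I did them in the order asked: tweezer, amber bottle, scraper, clear bottle.

- **Blue-rimmed bin:** the last pictures show the tweezer flat and lengthways in the long compartment, and the amber bottle upright in the small pocket.
- **Yellow-rimmed bin:** they show the scraper flat and lengthways in the long compartment, and the clear bottle upright in the small pocket.
- **Everything else:** the vial, suction cup, tab jar, blade case and both purple look-alikes showed no visible movement.

- **Short drops:** I let the tweezer and scraper fall about 3 cm, because the opened fingers are wider than the long compartment. Both landed flat and centred.
- **Scraper push:** it lay close to the tray wall, so I gripped off-centre and the closing fingers pushed it about 12 mm first.
- **Disagreeing measurements:** the wrist camera put the blue bin 4–6 mm and the yellow bin 3–4 mm from where the fixed cameras did, so I used values in between. The amber bottle estimates differed by up to about 1 cm, which I settled with close-up views before gripping.
- **Forces:** the readings I took at the stops stayed under about 6 N.

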